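Unhook the slide carrier and stand it in the staining dish

ROBOT

A 7-joint arm with a two-finger parallel gripper is mounted at the origin on a cart in front of the work surface, level with it; the furniture and walls round the work are solid. World frame = base frame: x ahead of the robot, y to its left, z up, the work surface at z = 0. Lengths are in m, angles in rad, forces in N, time in s.
With the tool pointing down it reaches from about 0.425 to 0.875 m from the base axis. Payload 4.7 kg.
Tool frame: the origin (TCP) lies at the very end of the fingers, on their centre line; the grasp point (between the pads) lies 19 mm behind it; x points along the fingers, y is the direction in which the jaws open and shut, and the axes are right-handed (so a half turn about x gives the same grasp; the last joint's range is limited). The gripper opens to 87 mm and grips with 3 to 60 N. Pads are 19 mm wide; open, the fingers measure 117 mm over their backs; the gripper's body (75 mm by 190 mm) begins 51 mm behind the grasp point.
Start: joints at [-1.131, 0.321, -0.07, 1.45, 0.023, 1.371, -0.057], TCP at [0.269, 0.592, 0.223] pointing down, gripper open.
Joint ranges: [-2.86, 2.86], [-0.3, 2.09], [-1.38, 1.24], [0.06, 2.45], [-1.56, 4.7], [0.09, 2.05], [-2.69, 2.69]. Speed limits (rad/s): [2.57, 2.57, 3.14, 3.14, 3.14, 3.14, 3.14].

INTERFACE

Orientations are given as a rotation vector (axis times angle).
In Python, from bench import ctrl gives the robot as it stands.
- The arm moves only by the tool step_arm, never from a script. Its argument "increments" is one flat list of numbers, 6 for each row, row after row: the shift along the tool's x, y, z in cm, then the turn, a rotation vector about the tool's x, y, z in rad. In form: [tx, ty, tz, ax, ay, az, tx, ty, tz, ax, ay, az, ...]. A call has 1 to 12 rows; each row shifts and turns the commanded pose from where the row before left it, along the tool's axes as they then stand; what a row does not reach is not made up. A row lasts 1/8 s, in which the tool goes at most 62.5 mm and 10.7 degrees, less where a joint would pass 70% of its speed; a pose out of reach is approached as far as the arm can. A call with a gripper value outside its range is refused whole. "fingers" is the opening in per cent of the stroke, from 0 (shut) to 100 (fully open), set as the call begins (left out, the last holds). The fingers move at their own pace and stop on an object; "force" is the grip in N (left out, the last holds). Time passes only in rows, so rows that do not move let the fingers close. It gives the time, the measured TCP pose, the force and the opening at its end, in the units of the state.
- ctrl.get_state(): the state, without advancing time (a new reading comes with each control period).
- ctrl.get_image(name): name is "scene" or "top" or "wrist"; returns the picture (420x560x3 uint8, red, green, blue); there is no depth.
- ctrl.camera_params(name): a dict with "vertical_fov" (degrees; the focal length in pixels is half the picture's height over the tangent of half this angle, whatever the lens; pixels are square), "cx", "cy" (the principal point, pixels), "R" (3x3) and "t" (3): a world point X has camera coordinates R X + t. Camera axes: x right, y down, z forward; pixel columns grow to the right and rows downward; lengths in m; the calibration is good to about 2 mm. The wrist camera is an equidistant fisheye: a pixel r from the principal point sees the ray r / f radians off the axis. A picture is of the moment at which its call begins: read the wrist's pose just before it. camera_params takes no time and is no camera call; for the wrist camera it gives the pose at the moment of the call.
- ctrl.close_job(): hands the job in, once; it reports no verdict.
Trained networks look in the newest picture that a camera, given by its name, has taken for a name from the list of things; names that differ only in an ending like _2 or _b are one class to them, and where a whole thing is asked for, a point or a joint stands for the part that bears it (a point fixed in the world has none). Each returns a list of dicts, best first, with "score" (0 to 1); they miss things now and then, are a little off and sometimes report something else, mostly with a low value. They report only what shows in the picture. A call takes as long as a camera call. They do not tell look-alikes from the thing itself.
- ctrl.search_frame(camera, name): "xyz" ([x, y, z] in m, in the coordinates of the camera as it stood for that picture, good to about 4 mm: the middle of the surface that is visible of it).
- ctrl.silhouettes(camera, name): "pixels" (420x560 bool, what is visible of it).
- ctrl.spot_point(camera, name): "xyz" ([x, y, z] in m, in the coordinates of the camera as it stood for that picture, good to about 4 mm: a listed point, or the origin of a listed thing).
The state is a dict: "time": time; "joint_positions": joint angles; "qd": joint speeds; "joint_torque": joint torques, N m; "position": TCP position; "tool_rot": TCP orientation; "ft_force": force on the tool from outside, world axes, zero at the start; "torque": the same for the moment, N m; "grip_width": opening from 0.0 (shut) to 1.0 (fully open).
Only numpy, scipy, OpenCV 4.12 (cv2) and the standard library are available. Lean on these libraries where they do the work, as an engineer would, in place of code of your own. Each camera call takes 0.05 s, during which the arm holds its last target.

TASK

Take the microscope-slide carrier off the deep hook of its drip stand and stand it squarely in the white staining dish, fully down, upright and released. The hook's tip is set to another height each time and the gap between it and the sprung keeper above is narrow, so feel your way: lift until the carrier's bar just touches the keeper, then draw it out through the gap without forcing it against the stand. Keep the carrier upright, set it down gently, and leave the two small bottles where they stand.

Things in the scene. Friction and masses are not known exactly. Their poses are not given: they have to be found in the camera images.
- stand: metal drip stand fixed to the bench, front (-x of its frame) towards the robot. Origin on the bench right under the hanging bar; z up. Base plate x -60 to +76 mm, y +-55 mm. Back plate 60 mm wide, 234 mm high, front face at x=+13 mm. A rubber-ended standoff 52 mm up reaches forward to x=-57 mm; the basket leans on it. Once the bar is lifted, over 10 N between carrier and stand counts as forcing it
- hook_floor (a point): middle of the hook's floor, a 12 mm round rod along x, its top 176 mm above the bench; axes as the stand's. In front (x -12 to -4 mm) stands the upturned tip, an 8 mm round upright rod. The tip's top is 14 to 50 mm above this point: adjustable, different each time, not measured. The sprung keeper bar (x -16 to +11 mm) has its underside always 12 mm above the tip's top
- hook_side (a point): point 33.5 mm to the side (-y) of hook_floor, in the 5 mm upright strip that joins tip and keeper; keep the loop from it (12 mm from its side wire). The keeper starts to give upward at 2.5 N, takes 2 N more per mm and stops hard after 8 mm. The fixed cap above it ends 41 mm above the tip's top and reaches forward to x=-16 mm; keep the gripper in front of that
- carrier_grip (a point): centre of the grey grip block on top of the carrier, to be grasped from above: 24 (x) by 14 (y, close the fingers along y) by 38 mm high. Axes are the carrier's: x to its hanging loop, z up. Carrier: 0.15 to 0.31 kg, steel basket 56 (x) by 84 (y) by 30 mm with six glass slides, on two uprights under this block; the basket's underside is 175 mm below this point
- carrier_bar (a point): centre of the carrier's 8 mm round hanging bar, along y between the side wires (y +-18 mm, 6 mm thick) of its loop; 85 mm behind (x) and 30 mm below carrier_grip. It starts on the hook floor (centre 4 mm above it), the tip standing up through the loop; it must rise by the tip's height, meets the keeper 4 mm higher, and is out after 25 mm towards the stand's -x
- carrier_foot (a point): centre of the underside of the carrier's basket, axes as for carrier_grip
- dish: white rectangular staining dish, fixed to the bench, open on top; origin at the centre of its underside, on the bench; its inner floor is 6 mm above the origin. Inside 62 (x) by 90 (y) mm, rim 50 mm above the origin, walls 4 mm: the basket fits with 3 mm to spare on every side, either way round. Over 40 N between carrier and dish counts as slamming
- dropper: small white dropper bottle, 27 x 27 x 66 mm, loose; origin at the centre of its underside; leave alone
- oil_bottle: small amber bottle with a black cap, 31 x 31 x 62 mm, loose; origin at the centre of its underside; leave alone
Mind the look-alikes: they are no part of the job. What is shaped like the dish but brown is not meant.

How it is judged:
On the way:
1. the carrier's bar is off the hook, at least 25 mm in front of the place where it hung, and the carrier no longer touches the stand (x of carrier_bar in the frame of stand below -0.025 m and contact force between carrier and stand below 0.1 N), for 0.1 s.
At the end, for the whole second after the job is handed in: the basket stands inside the dish, its underside within 3 mm of the dish floor and within 5 mm of the dish's centre, upright within 0.06 rad and at rest (x of carrier_foot in the frame of dish between -0.005 and 0.005 m and y of carrier_foot in the frame of dish between -0.005 and 0.005 m and z of carrier_foot in the frame of dish below 0.009 m and angle between carrier_foot's own z axis and vertical below 0.06 rad and linear speed of carrier below 0.02 m/s); the robot touches nothing.
It fails at once if the carrier is forced against the tip or the keeper (more than 10 N between carrier and stand once the bar is lifted over 5 mm off the hook floor) (contact force between carrier and stand above 10 N and z of carrier_bar in the frame of hook_floor above 0.009 m).
It fails at once if the carrier is slammed or pressed into the dish (more than 40 N) (contact force between carrier and dish above 40 N).
It fails at once if the carrier is tipped by more than 0.5 rad (angle between carrier_foot's own z axis and vertical above 0.5 rad).
It fails at once if the dropper bottle or the amber bottle is moved more than 15 mm (distance of any of dropper, oil_bottle from where it was at the start of the episode above 0.015 m).
It also fails if it takes over 67 s, if anything falls off the work surface, if the arm or the gripper's body presses on something with over 40 N, if the wrist force passes 120 N, or if a joint passes its speed limit or range.

## Working session

There is one attempt and no reset: what is moved stays moved. The work goes in short steps, Python scripts to look and compute and a tool call to move; the robot and the scene stay as the last step left them, time stands still between calls to the robot, and variables do not carry over. Pictures are saved under pics/ and viewed, and the job is handed in when it is done.

Besides the shell and the picture viewer there is one more tool, called as name(argument=value, ...) on one line, values as JSON. step_arm: Moves the arm, as the interface text tells. Its arguments: {"type":"object","properties":{"increments":{"type":"array","items":{"type":"number"}},"fingers":{"type":"number"},"force":{"type":"number"}},"required":["increments"]}

```bash
ls; mkdir -p pics
cat > h.py <<'E'
import numpy as np, cv2
from scipy.spatial.transform import Rotation as Ro
from bench import ctrl
def snap(c,name):
    im=ctrl.get_image(c); cv2.imwrite(f'pics/{name}.png',cv2.cvtColor(im,cv2.COLOR_RGB2BGR)); return im
def toworld(p,P): return np.array(P['R']).T@(np.array(p)-np.array(P['t']))
def proj(X,P):
    c=np.array(P['R'])@np.array(X)+np.array(P['t']); f=210/np.tan(np.radians(P['vertical_fov']/2))
    return P['cx']+f*c[0]/c[2],P['cy']+f*c[1]/c[2]
E
python3 - <<'E'
from h import *
for c in ['scene','top','wrist']:
    P=ctrl.camera_params(c); snap(c,c+'0')
    print(c,P['vertical_fov'],-np.array(P['R']).T@P['t'])
    for n in ['stand','carrier_grip','carrier_bar','carrier_foot','hook_floor','hook_side','dish','dropper','oil_bottle']:
        for r in ctrl.spot_point(c,n)[:3]: print(' ',n,round(r['score'],2),toworld(r['xyz'],P).round(4))
s=ctrl.get_state();print({k:np.round(v,3) for k,v in s.items()})
E
```

```text
pics
scene 50.49385254294873 [ 0.03541455 -0.42790586  0.71285567]
  stand 0.66 [ 6.372e-01  1.136e-01 -5.000e-04]
  carrier_grip 0.97 [0.5553 0.1005 0.2107]
  carrier_grip 0.68 [0.6355 0.117  0.0015]
  carrier_bar 0.95 [0.635  0.1073 0.1822]
  carrier_foot 0.79 [0.5544 0.0984 0.0344]
  hook_floor 0.56 [0.6363 0.1131 0.1744]
  hook_side 0.93 [0.6375 0.0787 0.1716]
  dish 0.89 [ 0.6196 -0.2101 -0.0011]
  dish 0.84 [ 4.728e-01 -2.386e-01 -1.000e-04]
  dropper 0.55 [ 0.4017  0.0175 -0.0019]
  oil_bottle 0.69 [0.634  0.1113 0.1746]
  oil_bottle 0.62 [ 0.6132 -0.0824 -0.0009]
top 42.28975637843242 [ 0.30378238 -0.03751311  1.38443438]
  stand 0.83 [ 0.6332  0.1136 -0.002 ]
  carrier_grip 0.66 [0.554  0.0999 0.2101]
  carrier_bar 0.66 [0.6362 0.1133 0.1791]
  carrier_bar 0.61 [ 0.6178 -0.0781 -0.0008]
  carrier_foot 0.65 [0.5536 0.0981 0.0316]
  hook_floor 0.69 [0.6368 0.1154 0.1769]
  hook_floor 0.21 [0.5565 0.1    0.2105]
  hook_side 0.61 [0.6416 0.0822 0.1766]
  dish 0.96 [ 0.6157 -0.2064 -0.0014]
  dish 0.83 [ 0.4716 -0.2404 -0.0008]
  dish 0.4 [0.5517 0.1019 0.2119]
  dropper 0.62 [0.4005 0.0183 0.    ]
  oil_bottle 0.56 [ 6.153e-01 -7.930e-02 -4.000e-04]
wrist 65.70646984690485 [0.20838317 0.61875253 0.38311464]
{'time': np.float64(1.5), 'joint_positions': array([-1.131,  0.321, -0.07 ,  1.451,  0.023,  1.371, -0.057]), 'qd': array([-0.001, -0.001, -0.001, -0.001, -0.001,  0.002,  0.   ]), 'joint_torque': array([-0.0000e+00, -4.9109e+01, -4.0300e-01, -3.1276e+01, -6.4000e-02,
        3.4000e-02,  0.0000e+00]), 'position': array([0.268, 0.592, 0.223]), 'tool_rot': array([ 0.334,  1.545, -0.334]), 'ft_force': array([0.223, 0.375, 0.377]), 'torque': array([0.048, 0.015, 0.035]), 'grip_width': np.float64(0.999)}
```

View pics/scene0.png

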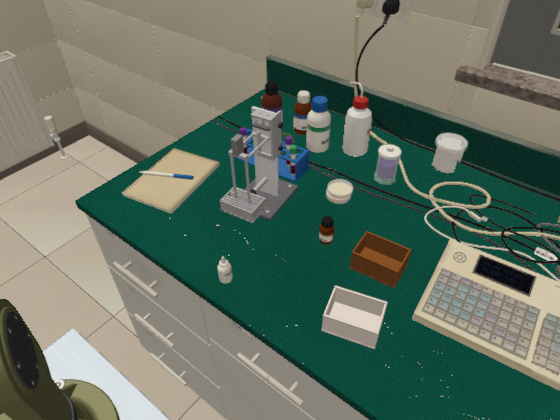

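View pics/top0.png

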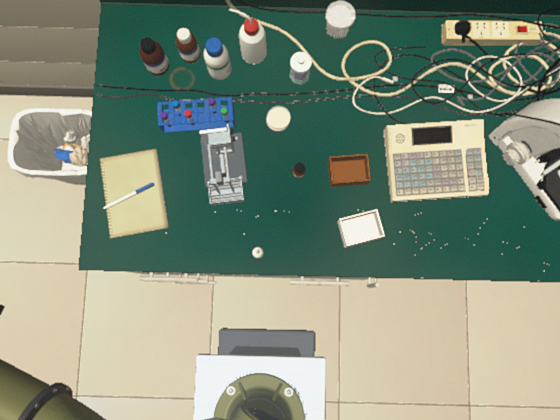

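Run:
```python
from h import *
import pickle
D={}
for c in ['scene','top']:
    im=snap(c,c+'1'); D[c]={'P':ctrl.camera_params(c),'im':im}
    for n in ['dish','stand','carrier_grip']:
        D[c][n]=ctrl.silhouettes(c,n)[:3]
        for r in D[c][n]:
            ys,xs=np.where(r['pixels']); print(c,n,round(r['score'],2),len(xs),xs.mean().round(),ys.mean().round(),xs.min(),xs.max(),ys.min(),ys.max())
pickle.dump(D,open('d.pkl','wb'))
S=D['scene']['im']; T=D['top']['im']
a=cv2.resize(S[270:360,310:400],(400,400),interpolation=cv2.INTER_CUBIC); b=cv2.resize(T[195:260,330:395],(400,400),interpolation=cv2.INTER_CUBIC)
cv2.imwrite('pics/dishcrop.png',np.hstack([a,b])[:,:,::-1])
a=cv2.resize(S[95:225,210:310],(460,598),interpolation=cv2.INTER_CUBIC); b=cv2.resize(T[120:210,190:255],(332,460),interpolation=cv2.INTER_CUBIC)
b=cv2.copyMakeBorder(b,0,138,0,0,cv2.BORDER_CONSTANT)
cv2.imwrite('pics/standcrop.png',np.hstack([a,b])[:,:,::-1])
```

```text
scene dish 0.9 2718 353.0 317.0 322 385 287 347
scene dish 0.79 2212 379.0 259.0 349 410 232 287
scene stand 0.69 2893 268.0 162.0 248 296 108 218
scene carrier_grip 0.79 1592 242.0 188.0 220 268 133 222
scene carrier_grip 0.55 275 224.0 271.0 217 230 257 283
top dish 0.86 1259 349.0 171.0 328 370 155 187
top dish 0.79 1176 361.0 228.0 338 384 210 246
top stand 0.9 1902 223.0 153.0 200 247 126 185
top stand 0.5 161 299.0 171.0 293 305 163 178
top carrier_grip 0.83 996 225.0 188.0 208 243 148 205
```

View pics/dishcrop.png

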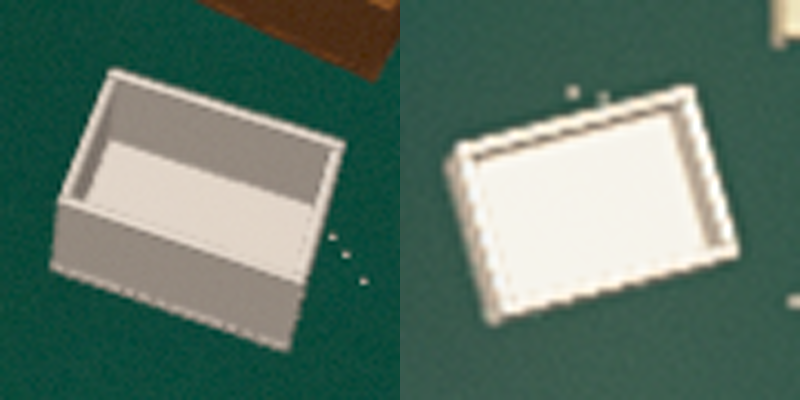

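View pics/standcrop.png

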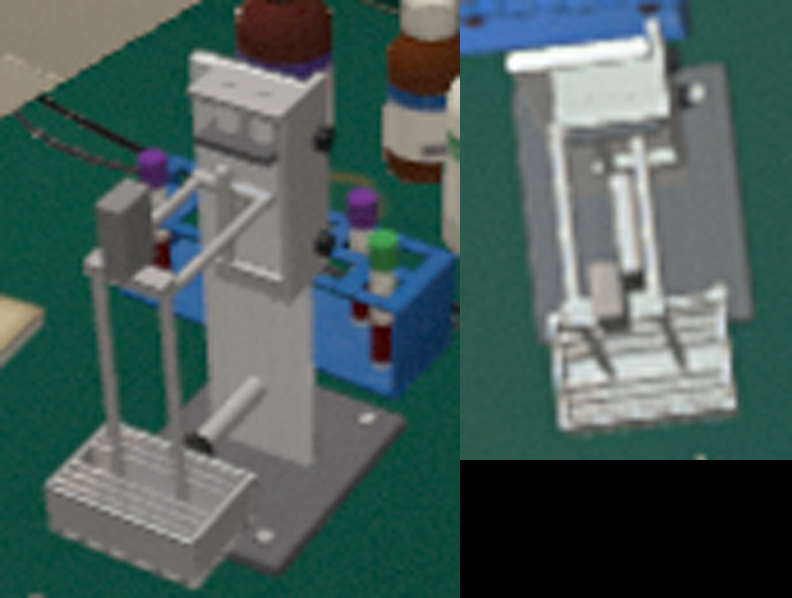

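```bash
cat > fit.py <<'E'
from h import *
import pickle
from scipy.optimize import minimize
D=pickle.load(open('d.pkl','rb'))
def hullmask(V,P,k=8):
    pts=np.array([proj(v,P) for v in V]); h=cv2.convexHull(((pts+0.5)*k).astype(np.float32)).astype(np.int32)
    m=np.zeros((420*k//2,560*k//2),np.uint8); cv2.fillConvexPoly(m,(h//2),255)
    return cv2.resize(m,(560,420),interpolation=cv2.INTER_AREA)/255.
def box(p,hx,hy,z0,z1):
    x,y,a=p; R=np.array([[np.cos(a),-np.sin(a)],[np.sin(a),np.cos(a)]])
    return [np.r_[R@[sx*hx,sy*hy]+[x,y],z] for sx in(-1,1) for sy in (-1,1) for z in (z0,z1)]
m={c:[r['pixels'] for r in D[c]['dish'] if abs(np.where(r['pixels'])[0].mean()-y)<5][0].astype(float) for c,y in (('scene',317),('top',228))}
from functools import lru_cache
def fit(cams):
    def cost(q):
        p=(0.472+q[0]/100,-0.239+q[1]/100,q[2]/10); return sum(np.abs(hullmask(box(p,.035,.049,0,.05),D[c]['P'])-m[c]).sum()/m[c].sum() for c in cams)
    best=None
    for a0 in (0.1,0.3,-0.2):
        r=minimize(cost,[0,0,a0*10],method='Nelder-Mead',options=dict(initial_simplex=[[0,0,a0*10],[.6,0,a0*10],[0,.6,a0*10],[0,0,a0*10+1]],xatol=.01,fatol=1e-4))
        if best is None or r.fun<best.fun: best=r
    q=best.x; return (.472+q[0]/100,-.239+q[1]/100,q[2]/10),best.fun
for cams in (['scene'],['top'],['scene','top']): print(cams,np.round(fit(cams)[0],4),fit(cams)[1])
# hand corners scene
P=D['scene']['P']
px=[(110,70),(345,143),(60,200),(303,282),(52,268),(290,350)]
px=np.array(px)/4.444-.5+[310,270]
loc=[(1,1,.05),(1,-1,.05),(-1,1,.05),(-1,-1,.05),(-1,1,0),(-1,-1,0)]
from scipy.optimize import least_squares
def res(p):
    a=p[2];return np.concatenate([np.array(proj([p[0]+np.cos(a)*.035*l[0]-np.sin(a)*.049*l[1],p[1]+np.sin(a)*.035*l[0]+np.cos(a)*.049*l[1],l[2]],P))-q for l,q in zip(loc,px)])
r=least_squares(res,[.472,-.239,.1]);print(r.x,r.fun.round(1))
E
python3 fit.py
```

```text
['scene'] [ 0.4705 -0.2412  0.2823] 0.037383312412529394
['top'] [ 0.4686 -0.2407  0.2781] 0.056105775643590775
['scene', 'top'] [ 0.4692 -0.2411  0.2793] 0.10720711389780342
[ 0.47189785 -0.24093275  0.28297614] [ 0.3 -0.7  0.1 -0.7 -0.4  0.   0.5  0.2 -0.1  0.5 -0.5  0.5]
```

```bash
cat >> h.py <<'E'
def ray(px,P,z=None):
    f=210/np.tan(np.radians(P['vertical_fov']/2)); R=np.array(P['R']);C=-R.T@np.array(P['t'])
    d=R.T@np.array([(px[0]-P['cx'])/f,(px[1]-P['cy'])/f,1.]); 
    return C+d*(z-C[2])/d[2] if z is not None else (C,d)
E
python3 - <<'E'
from h import *
import pickle
D=pickle.load(open('d.pkl','rb')); S=D['scene']['P'];T=D['top']['P']
sc=lambda x,y:np.array([x,y])/4.6-.5+[210,95]
tc=lambda x,y:np.array([x-460,y])/5.108-.5+[190,120]
for h in (.006,.01): 
    print('base',h,[ray(sc(*p),S,h)[:2].round(4) for p in ((405,422),(275,572))],[ray(tc(*p),T,h)[:2].round(4) for p in ((721,65),(750,318),(540,340))])
print('wires top z=.183',[ray(tc(*p),T,.183)[:2].round(4) for p in((557,125),(572,300),(637,140),(655,290))])
print('basket top z .062',[ray(tc(*p),T,.065)[:2].round(4) for p in((553,318),(724,290),(562,430),(736,410))])
print('grip top z .228',[ray(tc(*p),T,.230)[:2].round(4) for p in((587,264),(620,262),(625,300))],[ray(sc(*p),S,.230)[:2].round(4) for p in((97,200),(127,181),(152,192),(121,214))])
# tip
C,d=ray(sc(222,170),S)
for dx in(-.012,-.008,-.004):
    x=.636+dx; t=(x-C[0])/d[0]; print('tip',C+d*t)
a=cv2.resize(D['scene']['im'][105:165,235:300],(780,600*780//650*60//60),interpolation=cv2.INTER_CUBIC)
a=cv2.resize(D['scene']['im'][105:165,225:290],(650,600),interpolation=cv2.INTER_CUBIC)
cv2.imwrite('pics/hook.png',a[:,:,::-1])
E
```

```text
base 0.006 [array([0.7183, 0.0707]), array([0.5862, 0.052 ])] [array([0.7175, 0.0729]), array([0.5852, 0.0532]), array([0.5711, 0.159 ])]
base 0.01 [array([0.7145, 0.0679]), array([0.583 , 0.0493])] [array([0.7163, 0.0726]), array([0.5844, 0.053 ]), array([0.5703, 0.1584])]
wires top z=.183 [array([0.6346, 0.1308]), array([0.5551, 0.1205]), array([0.6287, 0.0949]), array([0.5606, 0.084 ])]
basket top z .062 [array([0.5706, 0.1448]), array([0.5867, 0.0625]), array([0.5158, 0.1378]), array([0.5277, 0.0545])]
grip top z .228 [array([0.5611, 0.1086]), array([0.5623, 0.0947]), array([0.5459, 0.0918])] [array([0.5386, 0.1019]), array([0.5569, 0.1017]), array([0.5572, 0.0877]), array([0.5371, 0.0869])]
tip [0.624      0.10802614 0.19860118]
tip [0.628      0.11166831 0.19510632]
tip [0.632      0.11531048 0.19161147]
```

View pics/hook.png

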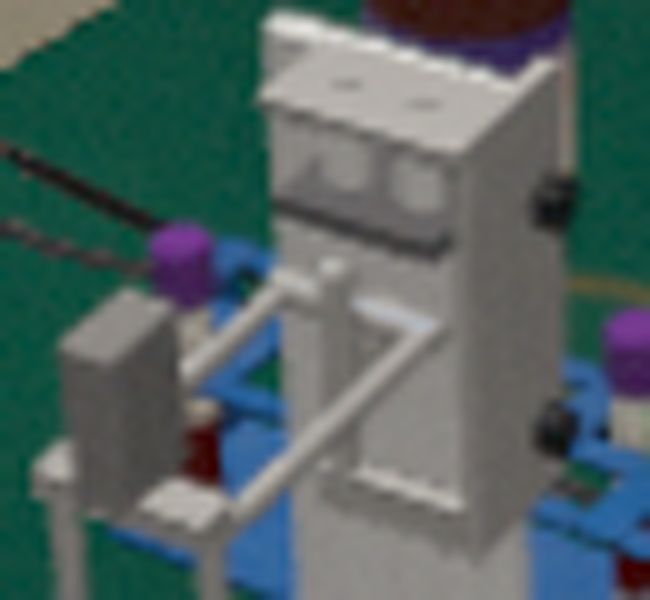

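```bash
cat >> h.py <<'E'
def yawR(a,flip=0):
    # tool x down, tool y along +cy (flip: -cy)
    c,s=np.cos(a),np.sin(a); f=-1 if flip else 1
    return np.array([[0,0,-1],[-s*f,c*f,0],[c*f,s*f,0]]).T
def plan(way,n,R1s=None,p0=None,R0=None):
    """way: list of positions, n: rows per leg, R1s: target R per leg"""
    s=ctrl.get_state(); p=np.array(s['position']) if p0 is None else np.array(p0); R=Ro.from_rotvec(s['tool_rot']) if R0 is None else R0
    out=[]
    for w,k,R1 in zip(way,n,R1s):
        R1=Ro.from_matrix(R1); w=np.array(w)
        dr=(R.inv()*R1).as_rotvec()/k; st=(w-p)/k
        for i in range(k):
            left=k-i; t=R.inv().apply((w-p)/left)*100; r=(R.inv()*R1).as_rotvec()/left
            t=t.round(2); r=r.round(3); out.append(np.r_[t,r]); p=p+R.apply(t/100); R=R*Ro.from_rotvec(r)
        print('leg end',p.round(4),'tilt/rot err',(R.inv()*R1).magnitude().round(4),'len/row',np.linalg.norm(st)*1000,'deg/row',np.degrees(np.linalg.norm(dr)))
    for i in range(0,len(out),12): print('['+', '.join(', '.join(f'{v:g}' for v in r) for r in out[i:i+12])+']')
E
python3 - <<'E'
from h import *
s=ctrl.get_state(); R=Ro.from_rotvec(s['tool_rot']).as_matrix(); print(R.round(3))
P=ctrl.camera_params('wrist'); C=-np.array(P['R']).T@P['t']; print('cam in tool',R.T@(C-s['position']), 'axis',R.T@np.array(P['R'])[2])
for f in (0,1): print(f,(Ro.from_matrix(R).inv()*Ro.from_matrix(yawR(.145,f))).as_rotvec())
E
```

```text
[[ 0.     0.413  0.911]
 [-0.     0.911 -0.413]
 [-1.     0.     0.   ]]
cam in tool [-0.16051995 -0.00041383 -0.0658451 ] axis [ 9.70431433e-01 -2.41313761e-04  2.41376833e-01]
0 [-5.70786836e-01  7.65661417e-05  5.21225599e-06]
1 [ 2.57080582e+00  6.88787687e-06 -1.01180402e-04]
```

Run:
```python
from h import *
R0=Ro.from_rotvec(ctrl.get_state()['tool_rot']).as_matrix()
plan([[.42,.37,.31],[.553,.1005,.31]],[6,6],[yawR(-.15),yawR(.145)])
```

```text
Traceback (most recent call last):
  File "h.py", line 28, in plan
    print('leg end',p.round(4),'tilt/rot err',(R.inv()*R1).magnitude().round(4),'len/row',np.linalg.norm(st)*1000,'deg/row',np.degrees(np.linalg.norm(dr)))
                                              ^^^^^^^^^^^^^^^^^^^^^^^^^^^^^^
AttributeError: 'float' object has no attribute 'round'
```

```bash
sed -i 's/(R.inv()\*R1).magnitude().round(4)/round(float((R.inv()*R1).magnitude()),4)/' h.py
python3 - <<'E'
from h import *
plan([[.42,.37,.31],[.553,.1005,.31]],[6,6],[yawR(-.15),yawR(.145)])
E
```

```text
leg end [0.4199 0.37   0.31  ] tilt/rot err 0.0002 len/row 47.09227561164283 deg/row 2.6335703890872577
leg end [0.553  0.1005 0.31  ] tilt/rot err 0.0002 len/row 50.08739372944615 deg/row 2.815007017773055
[-1.46, -2.33, 3.83, -0.046, 0, -0, -1.46, -2.5, 3.72, -0.046, 0, -0, -1.45, -2.67, 3.6, -0.046, 0, -0, -1.46, -2.83, 3.47, -0.046, 0, -0, -1.45, -2.98, 3.33, -0.046, 0, 0, -1.46, -3.14, 3.19, -0.046, 0, 0, 0, -4.11, 2.86, -0.049, 0, 0, 0, -4.25, 2.66, -0.049, 0, 0, 0, -4.37, 2.45, -0.049, 0, 0, 0, -4.48, 2.23, -0.049, 0, 0, 0, -4.59, 2.01, -0.049, 0, 0, 0, -4.68, 1.78, -0.05, 0, 0]
```

step_arm(increments=[-1.46,-2.33,3.83,-0.046,0,0,-1.46,-2.5,3.72,-0.046,0,0,-1.45,-2.67,3.6,-0.046,0,0,-1.46,-2.83,3.47,-0.046,0,0,-1.45,-2.98,3.33,-0.046,0,0,-1.46,-3.14,3.19,-0.046,0,0,0,-4.11,2.86,-0.049,0,0,0,-4.25,2.66,-0.049,0,0,0,-4.37,2.45,-0.049,0,0,0,-4.48,2.23,-0.049,0,0,0,-4.59,2.01,-0.049,0,0,0,-4.68,1.78,-0.05,0,0], fingers=100)

```text
time: 3.4
position: [0.5536, 0.0991, 0.3103]
tool_rot: [-0.115, 1.567, 0.116]
ft_force: [1.1, 0.3, -0.2]
grip_width: 1.0
```

step_arm(increments=[0,0,0,0,0,0,0,0,0,0,0,0])

```text
time: 3.65
position: [0.5528, 0.1011, 0.3099]
tool_rot: [-0.113, 1.568, 0.115]
ft_force: [-0.4, 0.1, 0.3]
grip_width: 1.0
```

Run:
```python
from h import *
s=ctrl.get_state();print({k:np.round(v,3) for k,v in s.items()})
P=ctrl.camera_params('wrist'); snap('wrist','w1')
for n in ['carrier_grip','carrier_bar','hook_floor','stand']:
    for r in ctrl.spot_point('wrist',n)[:2]: print(' ',n,round(r['score'],2),toworld(r['xyz'],P).round(4))
```

```text
{'time': np.float64(3.65), 'joint_positions': array([-0.507,  0.102,  0.305,  1.545, -0.032,  1.5  ,  1.515]), 'qd': array([-0.02 , -0.001, -0.023,  0.005, -0.001, -0.002,  0.001]), 'joint_torque': array([ 1.3520e+00, -3.5952e+01,  2.2940e+00, -3.1851e+01,  2.3700e-01,
        7.3000e-02,  1.2000e-02]), 'position': array([0.553, 0.101, 0.31 ]), 'tool_rot': array([-0.113,  1.568,  0.115]), 'ft_force': array([-0.426,  0.077,  0.276]), 'torque': array([ 0.077,  0.016, -0.021]), 'grip_width': np.float64(1.0)}
  carrier_grip 0.97 [0.5501 0.1003 0.2091]
  carrier_bar 0.55 [ 0.6358  0.1101 -0.0018]
  carrier_bar 0.31 [ 0.4712 -0.2396 -0.0023]
  hook_floor 0.63 [0.6382 0.1122 0.1749]
  stand 0.8 [ 0.638   0.1095 -0.001 ]
```

View pics/w1.png

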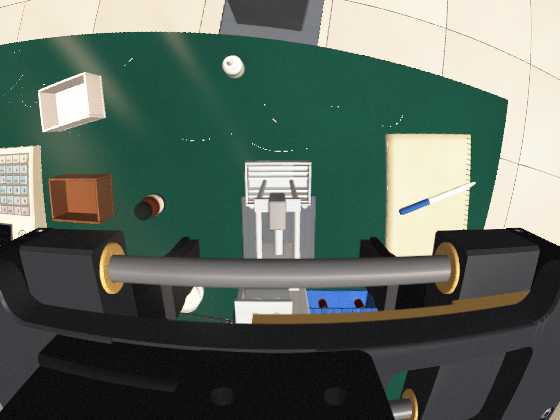

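```bash
cat >> h.py <<'E'
def fray(px,P,z):
    f=210/np.tan(np.radians(P['vertical_fov']/2)); R=np.array(P['R']);C=-R.T@np.array(P['t'])
    u=np.array([px[0]-P['cx'],px[1]-P['cy']])/f; r=np.linalg.norm(u)+1e-12
    d=R.T@np.r_[np.sin(r)*u/r,np.cos(r)]; return C+d*(z-C[2])/d[2]
E
python3 - <<'E'
from h import *
im=cv2.imread('pics/w1.png')
cv2.imwrite('pics/w1c.png',cv2.resize(im[150:250,230:330],(600,600),interpolation=cv2.INTER_CUBIC))
cv2.imwrite('pics/w1d.png',cv2.resize(im[60:140,30:110],(600,600),interpolation=cv2.INTER_CUBIC))
E
```

```text
(no output)
```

View pics/w1c.png

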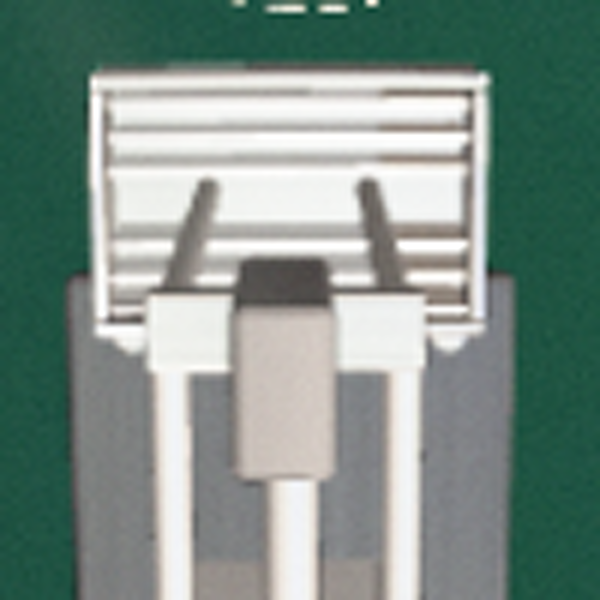

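View pics/w1d.png

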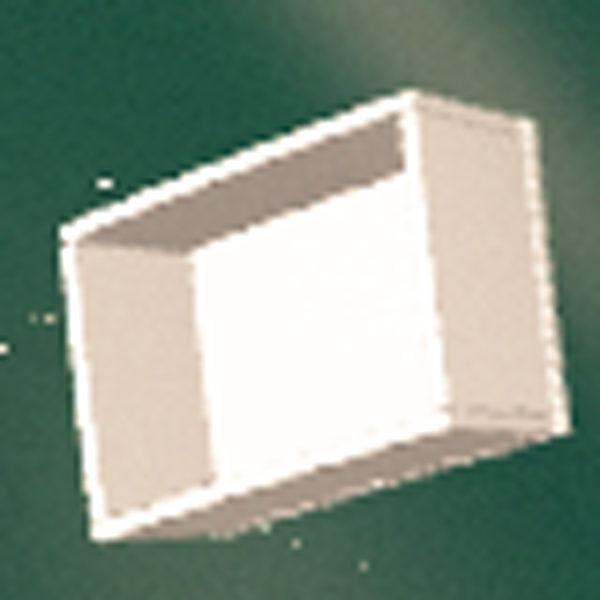

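Run:
```python
from h import *
P=ctrl.camera_params('wrist')
g=lambda x,y:np.array([x,y])/6-.5+[230,150]
d=lambda x,y:np.array([x,y])/7.5-.5+[30,60]
print('grip top',[fray(g(*p),P,.229).round(4) for p in((236,308),(334,308),(331,478),(239,478))])
print('wires',[fray(g(*p),P,.184).round(4) for p in((173,380),(175,590),(406,380),(402,590))])
print('basket',[fray(g(*p),P,.065).round(4) for p in((92,75),(488,75),(484,332),(97,332))])
print('base',[fray(g(*p),P,.006).round(4) for p in((70,280),(78,590),(514,280),(508,590))])
from scipy.optimize import least_squares
px=[d(*p) for p in((65,232),(412,93),(440,425),(97,538),(535,120),(570,432))]
# image up = -x ; left = -y
loc=[(-1,-1,.05),(-1,1,.05),(1,1,.05),(1,-1,.05),(-1,1,0),(1,1,0)]
def res(p):
    a=p[2];o=[]
    for l,q in zip(loc,px):
        X=fray(q,P,l[2])[:2]; o+=list(X-[p[0]+np.cos(a)*.035*l[0]-np.sin(a)*.049*l[1],p[1]+np.sin(a)*.035*l[0]+np.cos(a)*.049*l[1]])
    return np.array(o)
r=least_squares(res,[.472,-.239,.28]);print('dish',r.x.round(4),(r.fun*1000).round(1))
```

```text
grip top [array([0.5396, 0.0918, 0.229 ]), array([0.5378, 0.1041, 0.229 ]), array([0.5601, 0.1071, 0.229 ]), array([0.5618, 0.0953, 0.229 ])]
wires [array([0.5618, 0.0838, 0.184 ]), array([0.5953, 0.0885, 0.184 ]), array([0.5566, 0.1188, 0.184 ]), array([0.5901, 0.1236, 0.184 ])]
basket [array([0.5301, 0.0548, 0.065 ]), array([0.518 , 0.1365, 0.065 ]), array([0.5724, 0.1447, 0.065 ]), array([0.5845, 0.0628, 0.065 ])]
base [array([0.5867, 0.0504, 0.006 ]), array([0.6662, 0.0617, 0.006 ]), array([0.5709, 0.1574, 0.006 ]), array([0.6501, 0.17  , 0.006 ])]
dish [ 0.4715 -0.2402  0.2803] [ 1.3  2.6  1.2 -0.  -0.7 -2.4 -1.5  1.3  0.1 -0.6 -0.3 -0.9]
```

Run:
```python
from h import *
s=ctrl.get_state(); print(s['position'],s['tool_rot'])
plan([[.5508,.0998,.24],[.5508,.0998,.201]],[2,2],[yawR(.144)]*2)
```

```text
[0.55265269 0.10185753 0.31000666] [-0.11552291  1.56764165  0.11598767]
leg end [0.5508 0.0998 0.24  ] tilt/rot err 0.0005 len/row 35.03069544346492 deg/row 0.0980494401484236
leg end [0.5508 0.0998 0.201 ] tilt/rot err 0.0005 len/row 19.503002664957485 deg/row 0.014546112155101982
[3.5, -0.09, -0.11, 0.002, 0, -0, 3.5, -0.09, -0.1, 0.001, 0, -0, 1.95, 0, -0, 0, 0, -0, 1.95, 0, -0, 0, 0, -0]
```

step_arm(increments=[3.5,-0.05,-0.1,0,0,0,3.5,-0.05,-0.1,0,0,0,0,0,0,0,0,0])

```text
time: 4.28
position: [0.5491, 0.0996, 0.2374]
tool_rot: [-0.116, 1.573, 0.114]
ft_force: [-1.3, -0.3, -0.9]
grip_width: 0.999
```

Run:
```python
from h import *
s=ctrl.get_state(); print(s['position'],s['tool_rot'],s['ft_force'],s['torque'])
P=ctrl.camera_params('wrist');snap('wrist','w2')
plan([[.5508,.0998,.201]],[3],[yawR(.144)])
for n in ['carrier_grip']:
    for r in ctrl.spot_point('wrist',n)[:2]: print(' ',n,round(r['score'],2),toworld(r['xyz'],P).round(4))
```

```text
[0.54912744 0.09960055 0.23743718] [-0.11575407  1.57319711  0.11423052] [-1.32815415 -0.33112088 -0.89934986] [ 0.09225926 -0.0194811   0.00495029]
leg end [0.5508 0.0998 0.201 ] tilt/rot err 0.0004 len/row 12.880282532510682 deg/row 0.053046641304765656
[1.29, 0, 0.01, 0.001, -0.001, 0, 1.29, 0, 0.01, 0.001, -0, 0, 1.28, 0, 0.01, 0, -0.001, 0]
  carrier_grip 0.94 [0.5507 0.0984 0.2143]
```

View pics/w2.png

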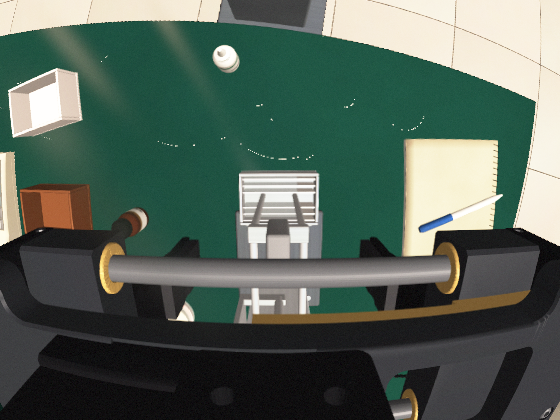

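step_arm(increments=[1.2,0,0.02,0,0,0,1.2,0,0,0,0,0,1.2,0,0,0,0,0,0,0,0,0,0,0])

```text
time: 4.88
position: [0.5505, 0.0991, 0.2025]
tool_rot: [-0.114, 1.57, 0.114]
ft_force: [0.3, -0.5, 0.3]
grip_width: 1.002
```

step_arm(increments=[0,0,0,0,0,0,0,0,0,0,0,0,0,0,0,0,0,0,0,0,0,0,0,0,0,0,0,0,0,0], fingers=0, force=30)

```text
time: 5.5
position: [0.5514, 0.0993, 0.2041]
tool_rot: [-0.114, 1.568, 0.114]
ft_force: [0.9, -0.3, 0.2]
grip_width: 0.519
```

step_arm(increments=[0,0,0,0,0,0,0,0,0,0,0,0,0,0,0,0,0,0,0,0,0,0,0,0,0,0,0,0,0,0])

```text
time: 6.12
position: [0.5514, 0.0992, 0.204]
tool_rot: [-0.114, 1.568, 0.114]
ft_force: [0.6, 0.2, 0.1]
grip_width: 0.159
```

step_arm(increments=[0,0,0,0,0,0,0,0,0,0,0,0])

```text
time: 6.38
position: [0.5514, 0.0992, 0.204]
tool_rot: [-0.114, 1.568, 0.114]
ft_force: [-0.2, -1.0, -0.4]
grip_width: 0.158
```

step_arm(increments=[0,0,0,0,0,0,-0.2,0,0,0,0,0,-0.2,0,0,0,0,0,0,0,0,0,0,0], force=50)

```text
time: 6.88
position: [0.5514, 0.0994, 0.2081]
tool_rot: [-0.114, 1.568, 0.114]
ft_force: [1.1, -0.3, -1.5]
grip_width: 0.154
```

Run:
```python
from h import *
s=ctrl.get_state(); print(s['position'],Ro.from_rotvec(s['tool_rot']).as_matrix().round(4),s['ft_force'],s['torque'],s['joint_positions'])
```

```text
[0.55141019 0.09944632 0.20811141] [[ 1.000e-04 -1.449e-01  9.894e-01]
 [ 2.000e-04  9.894e-01  1.449e-01]
 [-1.000e+00  2.000e-04  2.000e-04]] [ 1.12692038 -0.33032644 -1.52533153] [ 0.03880493 -0.20452583 -0.02341699] [-0.50087995  0.13678801  0.30282071  1.70978365 -0.04235429  1.3012242
  1.526787  ]
```

step_arm(increments=[-0.3,0,0,0,0,0,-0.3,0,0,0,0,0,0,0,0,0,0,0,0,0,0,0,0,0])

```text
time: 7.38
position: [0.5514, 0.0993, 0.2145]
tool_rot: [-0.114, 1.567, 0.114]
ft_force: [0.2, -0.4, -0.9]
grip_width: 0.158
```

step_arm(increments=[0,0,0,0,0,0])

```text
time: 7.5
position: [0.5514, 0.0993, 0.2143]
tool_rot: [-0.114, 1.567, 0.114]
ft_force: [1.4, -1.1, -0.8]
grip_width: 0.156
```

step_arm(increments=[0,0,0,0,0,0])

```text
time: 7.62
position: [0.5514, 0.0993, 0.2141]
tool_rot: [-0.114, 1.568, 0.114]
ft_force: [0.3, -0.7, -0.9]
grip_width: 0.157
```

Run:
```python
from h import *
s=ctrl.get_state(); print(s['position'],Ro.from_rotvec(s['tool_rot']).as_matrix().round(4),s['ft_force'],s['torque'],s['joint_positions'])
```

```text
[0.55142192 0.09931757 0.21412446] [[ 2.000e-04 -1.447e-01  9.895e-01]
 [ 1.000e-04  9.895e-01  1.447e-01]
 [-1.000e+00  1.000e-04  3.000e-04]] [ 0.29366499 -0.66590054 -0.89465561] [ 0.0803276  -0.14134823 -0.00642171] [-0.50131117  0.13315413  0.30312855  1.70154984 -0.04108783  1.31284487
  1.52581469]
```

```bash
cat > v.py <<'E'
from h import *
import sys
im=snap('scene',sys.argv[1]); a=cv2.resize(im[95:225,210:310],(460,598),interpolation=cv2.INTER_CUBIC)
a2=cv2.resize(im[105:165,240:285],(338,450),interpolation=cv2.INTER_CUBIC); a2=cv2.copyMakeBorder(a2,0,148,0,0,cv2.BORDER_CONSTANT)
cv2.imwrite(f'pics/{sys.argv[1]}c.png',np.hstack([a,a2])[:,:,::-1])
E
python3 v.py s3
```

```text
(no output)
```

View pics/s3c.png

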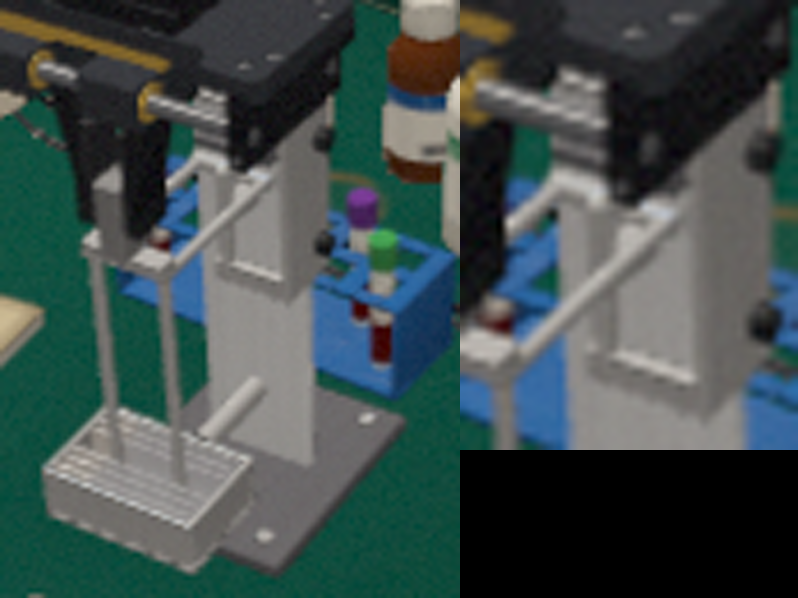

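step_arm(increments=[-0.25,0,0,0,0,0,-0.25,0,0,0,0,0,-0.25,0,0,0,0,0,0,0,0,0,0,0])

```text
time: 8.18
position: [0.5512, 0.0993, 0.2217]
tool_rot: [-0.114, 1.568, 0.114]
ft_force: [-0.4, -1.0, -2.7]
grip_width: 0.153
```

step_arm(increments=[0,0,0,0,0,0])

```text
time: 8.3
position: [0.5511, 0.0993, 0.2214]
tool_rot: [-0.114, 1.568, 0.114]
ft_force: [-0.1, 1.0, -2.2]
grip_width: 0.157
```

step_arm(increments=[-0.1,0,0,0,0,0,-0.1,0,0,0,0,0])

```text
time: 8.55
position: [0.5513, 0.0993, 0.2235]
tool_rot: [-0.114, 1.568, 0.114]
ft_force: [0.2, -0.5, -2.5]
grip_width: 0.16
```

step_arm(increments=[0,0,0,0,0,0])

```text
time: 8.68
position: [0.5515, 0.0993, 0.2236]
tool_rot: [-0.114, 1.568, 0.114]
ft_force: [0.1, 0.5, -2.1]
grip_width: 0.158
```

step_arm(increments=[-0.1,0,0,0,0,0,-0.05,0,0,0,0,0])

```text
time: 8.93
position: [0.5514, 0.0993, 0.225]
tool_rot: [-0.114, 1.568, 0.114]
ft_force: [0.3, -0.8, -1.7]
grip_width: 0.159
```

step_arm(increments=[0,0,0,0,0,0])

```text
time: 9.05
position: [0.5514, 0.0993, 0.225]
tool_rot: [-0.114, 1.568, 0.114]
ft_force: [0.7, -0.2, -2.1]
grip_width: 0.156
```

step_arm(increments=[-0.1,0,0,0,0,0])

```text
time: 9.18
position: [0.5513, 0.0993, 0.2259]
tool_rot: [-0.114, 1.568, 0.114]
ft_force: [0.6, 0.2, -2.2]
grip_width: 0.159
```

step_arm(increments=[0,0,0,0,0,0])

```text
time: 9.3
position: [0.5515, 0.0993, 0.2261]
tool_rot: [-0.114, 1.567, 0.114]
ft_force: [-0.4, 0.9, -1.8]
grip_width: 0.155
```

step_arm(increments=[-0.1,0,0,0,0,0])

```text
time: 9.43
position: [0.5513, 0.0993, 0.2269]
tool_rot: [-0.114, 1.568, 0.114]
ft_force: [0.6, 0.3, -1.7]
grip_width: 0.156
```

step_arm(increments=[0,0,0,0,0,0])

```text
time: 9.55
position: [0.5515, 0.0993, 0.2271]
tool_rot: [-0.114, 1.568, 0.114]
ft_force: [0.4, -0.9, -2.5]
grip_width: 0.157
```

step_arm(increments=[-0.1,0,0,0,0,0,0,0,0,0,0,0])

```text
time: 9.8
position: [0.5515, 0.0993, 0.2281]
tool_rot: [-0.114, 1.568, 0.114]
ft_force: [-0.0, -0.5, -1.9]
grip_width: 0.155
```

step_arm(increments=[-0.1,0,0,0,0,0,0,0,0,0,0,0])

```text
time: 10.05
position: [0.5513, 0.0993, 0.2289]
tool_rot: [-0.114, 1.568, 0.114]
ft_force: [-0.3, -0.2, -2.6]
grip_width: 0.157
```

```bash
python3 - <<'E'
from h import *
s=ctrl.get_state(); print(s['position'],s['ft_force'],s['torque'])
E
python3 v.py s4
```

```text
[0.55131905 0.09926309 0.228939  ] [-0.32707123 -0.18496527 -2.58313448] [ 0.11326315  0.0701822  -0.02046471]
```

View pics/s4c.png

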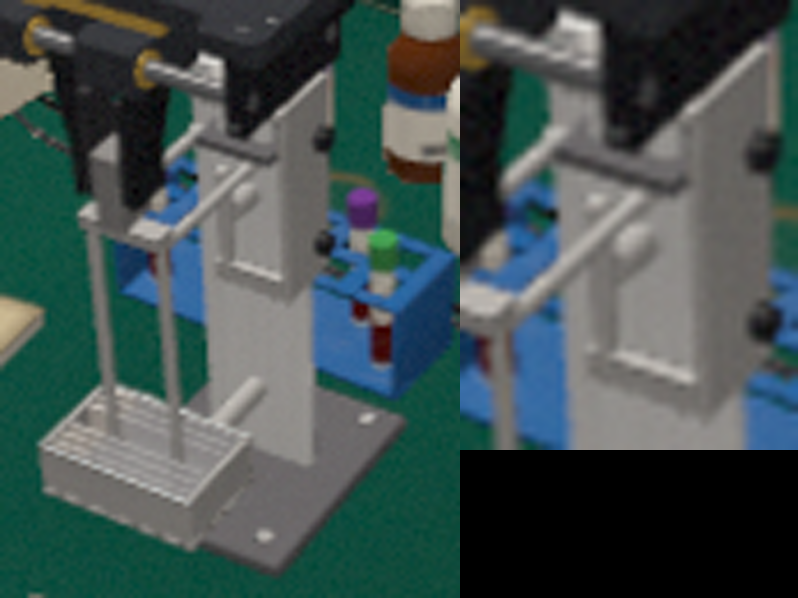

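step_arm(increments=[-0.1,0,0,0,0,0,0,0,0,0,0,0])

```text
time: 10.35
position: [0.5514, 0.0993, 0.2295]
tool_rot: [-0.114, 1.568, 0.114]
ft_force: [2.0, -0.5, -5.5]
grip_width: 0.154
```

step_arm(increments=[-0.1,0,0,0,0,0,0,0,0,0,0,0])

```text
time: 10.6
position: [0.5513, 0.0993, 0.2306]
tool_rot: [-0.114, 1.568, 0.114]
ft_force: [1.7, -0.2, -6.1]
grip_width: 0.156
```

step_arm(increments=[0,0,0,0,0,0])

```text
time: 10.72
position: [0.5513, 0.0992, 0.2307]
tool_rot: [-0.114, 1.568, 0.114]
ft_force: [2.4, -0.1, -7.6]
grip_width: 0.153
```

step_arm(increments=[0.2,0,0,0,0,0,0.15,0,0,0,0,0,0,0,0,0,0,0])

```text
time: 11.1
position: [0.5515, 0.0994, 0.2281]
tool_rot: [-0.114, 1.567, 0.114]
ft_force: [-0.5, -0.4, -2.4]
grip_width: 0.159
```

step_arm(increments=[0,0,0,0,0,0])

```text
time: 11.22
position: [0.5516, 0.0994, 0.228]
tool_rot: [-0.114, 1.567, 0.114]
ft_force: [-0.2, -0.3, -1.9]
grip_width: 0.158
```

```bash
python3 - <<'E'
from h import *
s=ctrl.get_state(); print(s['position'],Ro.from_rotvec(s['tool_rot']).as_matrix().round(4),s['ft_force'],s['torque'])
E
python3 v.py s5
```

```text
[0.55157181 0.09937422 0.22796153] [[ 8.000e-04 -1.447e-01  9.895e-01]
 [ 3.000e-04  9.895e-01  1.447e-01]
 [-1.000e+00  2.000e-04  8.000e-04]] [-0.15760731 -0.27522739 -1.92281189] [ 0.06191253  0.00538681 -0.01638259]
```

View pics/s5c.png

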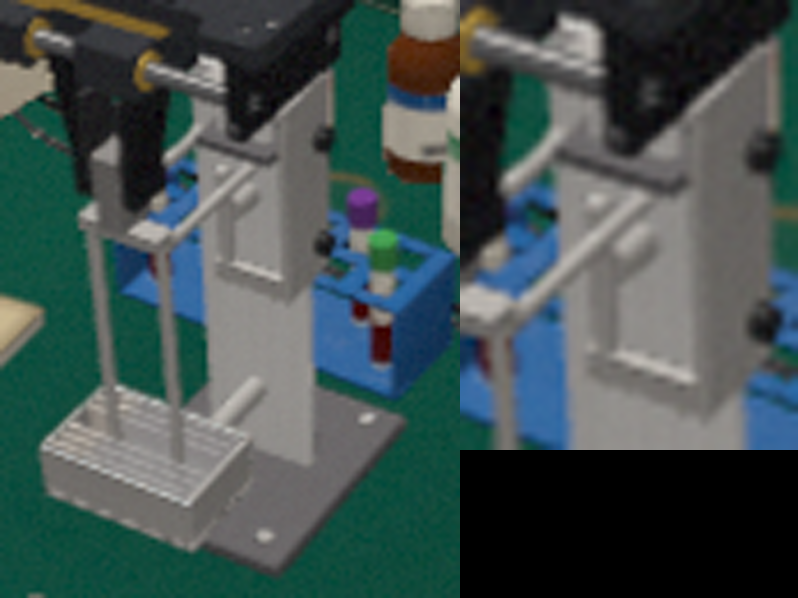

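step_arm(increments=[0.1,0,0,0,0,0,0,0,-0.2,0,0,0,0,0,-0.2,0,0,0])

```text
time: 11.65
position: [0.5472, 0.0987, 0.2264]
tool_rot: [-0.114, 1.568, 0.114]
ft_force: [0.1, 0.1, -1.8]
grip_width: 0.159
```

step_arm(increments=[0,0,-0.2,0,0,0])

```text
time: 11.78
position: [0.5452, 0.0984, 0.2265]
tool_rot: [-0.114, 1.568, 0.114]
ft_force: [-0.2, -1.2, -2.5]
grip_width: 0.158
```

step_arm(increments=[0,0,-0.2,0,0,0])

```text
time: 11.9
position: [0.5433, 0.0982, 0.2265]
tool_rot: [-0.114, 1.568, 0.114]
ft_force: [-0.5, 0.5, -2.6]
grip_width: 0.156
```

step_arm(increments=[0,0,-0.2,0,0,0])

```text
time: 12.02
position: [0.5413, 0.0978, 0.2265]
tool_rot: [-0.114, 1.568, 0.114]
ft_force: [0.8, 0.7, -1.5]
grip_width: 0.155
```

step_arm(increments=[0,0,0,0,0,0])

```text
time: 12.15
position: [0.5414, 0.0978, 0.2265]
tool_rot: [-0.114, 1.568, 0.114]
ft_force: [0.4, -0.3, -1.9]
grip_width: 0.159
```

step_arm(increments=[-0.03,0,-0.2,0,0,0,0,0,-0.2,0,0,0])

```text
time: 12.4
position: [0.5374, 0.0972, 0.2268]
tool_rot: [-0.114, 1.568, 0.114]
ft_force: [-0.3, -0.1, -2.0]
grip_width: 0.158
```

step_arm(increments=[0,0,-0.2,0,0,0,0,0,-0.2,0,0,0])

```text
time: 12.65
position: [0.5334, 0.0967, 0.2267]
tool_rot: [-0.114, 1.568, 0.114]
ft_force: [-0.6, 0.3, -1.7]
grip_width: 0.154
```

step_arm(increments=[0,0,-0.2,0,0,0,0,0,-0.2,0,0,0])

```text
time: 12.9
position: [0.5295, 0.0961, 0.2268]
tool_rot: [-0.114, 1.568, 0.114]
ft_force: [-0.9, -0.1, -3.0]
grip_width: 0.156
```

step_arm(increments=[0,0,-0.3,0,0,0,0,0,-0.3,0,0,0,0,0,-0.4,0,0,0,0,0,-0.4,0,0,0,0,0,-0.4,0,0,0])

```text
time: 13.52
position: [0.5115, 0.0935, 0.2268]
tool_rot: [-0.114, 1.568, 0.114]
ft_force: [0.8, 0.3, -2.6]
grip_width: 0.158
```

```bash
python3 - <<'E'
from h import *
s=ctrl.get_state(); print(s['position'],s['ft_force'],s['torque'],s['joint_positions'])
E
python3 v.py s6
```

```text
[0.51149952 0.09346461 0.22680212] [ 0.83621625  0.32453541 -2.57003727] [ 0.09189152 -0.01800752 -0.04349343] [-0.51552892  0.03678886  0.29229382  1.77485557 -0.01100158  1.33138368
  1.49518077]
```

View pics/s6c.png

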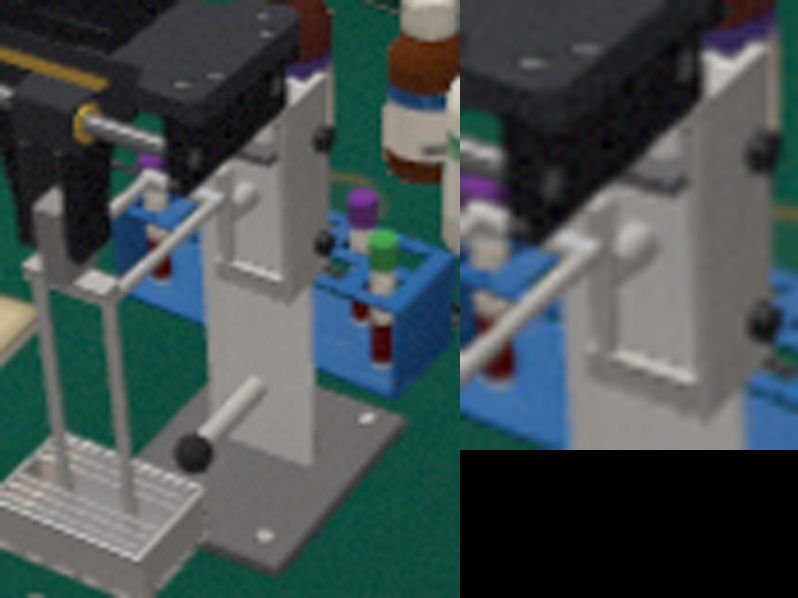

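Run:
```python
from h import *
plan([[.49,.08,.255],[.485,.05,.305],[.4714,-.2405,.305]],[3,3,10],[yawR(.145),yawR(.16),yawR(.281)])
```

```text
leg end [0.49  0.08  0.255] tilt/rot err 0.0005 len/row 12.541274252559175 deg/row 0.009732830082190379
leg end [0.485 0.05  0.305] tilt/rot err 0.0005 len/row 19.496432160030544 deg/row 0.28174450204143087
leg end [ 0.4714 -0.2405  0.305 ] tilt/rot err 0.0005 len/row 29.08363168125362 deg/row 0.6918253701558905
[-0.94, -0.34, -0.76, 0, -0, -0, -0.94, -0.34, -0.76, 0, -0, -0, -0.94, -0.34, -0.76, 0, -0, -0, -1.67, -0.97, -0.31, -0.005, -0, -0, -1.66, -0.96, -0.31, -0.005, -0, -0, -1.67, -0.96, -0.32, -0.005, -0, -0, 0, -2.85, -0.6, -0.012, -0, -0, 0, -2.84, -0.63, -0.012, -0, -0, 0, -2.83, -0.67, -0.012, -0, -0, 0, -2.82, -0.7, -0.012, -0, -0, 0, -2.81, -0.73, -0.012, -0, -0, 0, -2.81, -0.77, -0.012, -0, -0]
[0, -2.8, -0.8, -0.012, -0, -0, 0, -2.78, -0.83, -0.012, -0, -0, 0, -2.78, -0.87, -0.012, -0, -0, 0, -2.76, -0.9, -0.013, -0, -0]
```

step_arm(increments=[-0.94,-0.34,-0.76,0,0,0,-0.94,-0.34,-0.76,0,0,0,-0.94,-0.34,-0.76,0,0,0,-1.67,-0.97,-0.31,-0.005,0,0,-1.66,-0.96,-0.31,-0.005,0,0,-1.67,-0.96,-0.32,-0.005,0,0,0,-2.85,-0.6,-0.012,0,0,0,-2.84,-0.63,-0.012,0,0,0,-2.83,-0.67,-0.012,0,0,0,-2.82,-0.7,-0.012,0,0,0,-2.81,-0.73,-0.012,0,0,0,-2.81,-0.77,-0.012,0,0])

```text
time: 15.08
position: [0.4774, -0.1258, 0.3058]
tool_rot: [-0.182, 1.562, 0.182]
ft_force: [0.5, -0.3, -3.1]
grip_width: 0.153
```

step_arm(increments=[0,-2.8,-0.8,-0.012,0,0,0,-2.78,-0.83,-0.012,0,0,0,-2.78,-0.87,-0.012,0,0,0,-2.76,-0.9,-0.013,0,0,0,0,0,0,0,0,0,0,0,0,0,0])

```text
time: 15.82
position: [0.4723, -0.24, 0.3053]
tool_rot: [-0.22, 1.559, 0.221]
ft_force: [0.4, -0.3, -2.2]
grip_width: 0.158
```

Run:
```python
from h import *
import pickle
s=ctrl.get_state(); print(s['position'],Ro.from_rotvec(s['tool_rot']).as_matrix().round(4),s['ft_force'],s['joint_positions'])
P=ctrl.camera_params('wrist');im=snap('wrist','w7'); pickle.dump((s,P),open('w7.pkl','wb'))
for n in ['carrier_grip','carrier_foot','dish']:
    for r in ctrl.spot_point('wrist',n)[:2]: print(' ',n,round(r['score'],2),toworld(r['xyz'],P).round(4))
im=snap('scene','s7')
```

```text
[ 0.47229382 -0.23998557  0.30533733] [[ 3.000e-04 -2.777e-01  9.607e-01]
 [ 6.000e-04  9.607e-01  2.777e-01]
 [-1.000e+00  5.000e-04  5.000e-04]] [ 0.35720984 -0.32633507 -2.17870555] [-0.2212613   0.0234464   0.65958978  1.63675723 -0.01514493  1.48629561
  2.29163186]
  carrier_grip 0.56 [ 0.472  -0.2368  0.3104]
  carrier_foot 0.56 [ 0.4788 -0.2389  0.1336]
  dish 0.84 [ 0.4745 -0.2408 -0.0034]
```

View pics/w7.png

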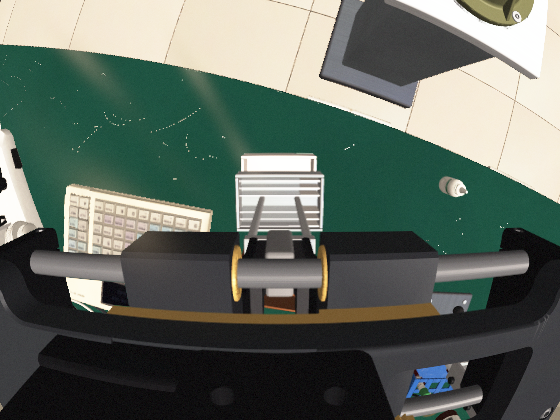

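View pics/s7.png

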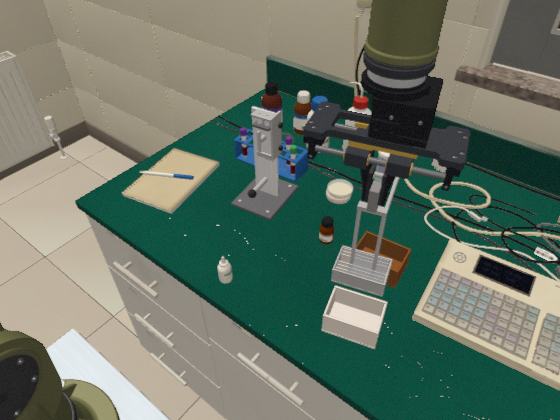

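Run:
```python
from h import *
im=cv2.imread('pics/w7.png')
cv2.imwrite('pics/w7c.png',cv2.resize(im[145:245,230:330],(700,700)[:2],interpolation=cv2.INTER_CUBIC)[:600])
```

```text
(no output)
```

View pics/w7c.png

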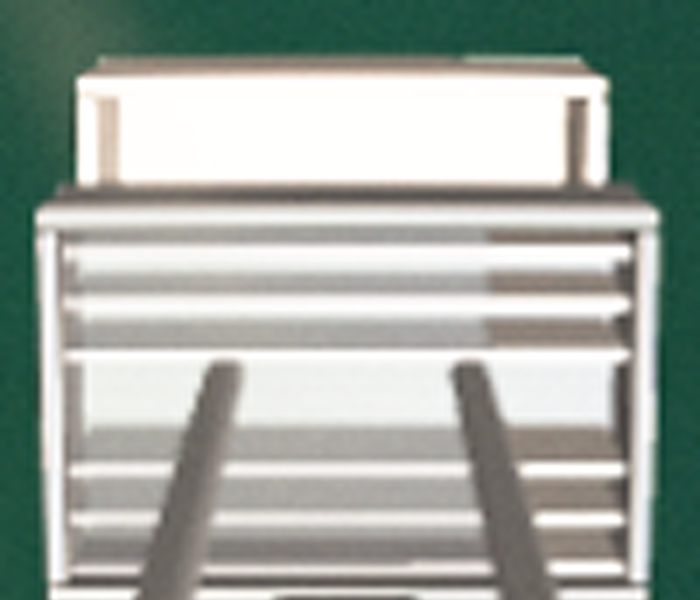

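Run:
```python
from h import *
import pickle
s,P=pickle.load(open('w7.pkl','rb')); R=Ro.from_rotvec(s['tool_rot'])
g=lambda x,y:np.array([x,y])/7-.5+[230,145]
tf=lambda px,z:(R.inv().apply(fray(px,P,z)-s['position'])*1000).round(1)[1:]
for z in (.164,.168): print('basket y,z',[tf(g(*p),z) for p in((38,208),(659,208),(48,586),(650,586))])
print('dish',[tf(g(*p),.05) for p in((77,76),(608,76))],[tf(g(*p),.0) for p in((100,60),(585,58))])
```

```text
basket y,z [array([-41.7, -27.2]), array([ 41.6, -27.2]), array([-42. ,  25.7]), array([41.9, 25.7])]
basket y,z [array([-41.2, -27.8]), array([ 41.1, -27.7]), array([-41.4,  24.4]), array([41.4, 24.5])]
dish [array([-49.8, -37. ]), array([ 47.3, -36.9])] [array([-51.1, -36.8]), array([ 48.2, -37.1])]
```

Run:
```python
from h import *
s=ctrl.get_state(); print(s['position'])
plan([[.4710,-.2413,.245],[.4710,-.2413,.232]],[3,2],[yawR(.281)]*2)
```

```text
[ 0.47239269 -0.23953202  0.30503955]
leg end [ 0.471  -0.2413  0.245 ] tilt/rot err 0.0004 len/row 20.027241127757378 deg/row 0.035237553337942956
leg end [ 0.471  -0.2413  0.232 ] tilt/rot err 0.0004 len/row 6.519419705850186 deg/row 0.012161400404914712
[2, -0.04, -0.06, 0.001, 0, -0, 2, -0.05, -0.06, 0, 0, -0, 2, -0.04, -0.06, 0.001, 0, -0, 0.65, -0, -0, -0, 0, -0, 0.65, -0, -0, -0, 0, -0]
```

step_arm(increments=[2,-0.04,-0.06,0,0,0,2,-0.05,-0.06,0,0,0,2,-0.04,-0.06,0,0,0,0.65,0,0,0,0,0,0.65,0,0,0,0,0,0,0,0,0,0,0,0,0,0,0,0,0])

```text
time: 16.95
position: [0.4712, -0.2423, 0.2326]
tool_rot: [-0.221, 1.558, 0.22]
ft_force: [-0.8, -0.3, -2.7]
grip_width: 0.16
```

```bash
cat > w.py <<'E'
from h import *
import pickle,sys
n=sys.argv[1]
s=ctrl.get_state(); print(s['position'],s['ft_force'],s['tool_rot'])
P=ctrl.camera_params('wrist');im=snap('wrist',n); pickle.dump((s,P),open(n+'.pkl','wb'))
S=snap('scene',n+'s')
a=cv2.resize(im[145:245,230:330],(600,600),interpolation=cv2.INTER_CUBIC)[:560]
cv2.imwrite(f'pics/{n}c.png',a[:,:,::-1])
b=cv2.resize(S[230:360,300:430],(600,600),interpolation=cv2.INTER_CUBIC); cv2.imwrite(f'pics/{n}sc.png',b[:,:,::-1])
E
python3 w.py w8
```

```text
[ 0.47116587 -0.24226707  0.23259506] [-0.78931352 -0.28782961 -2.67863958] [-0.22107782  1.55843324  0.22042714]
```

View pics/w8c.png

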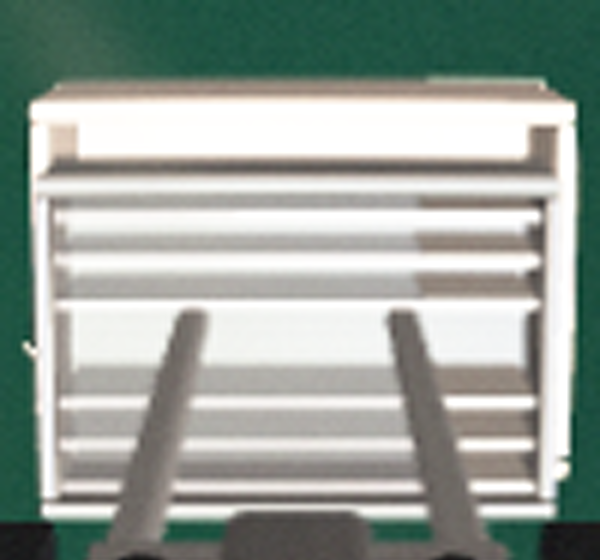

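View pics/w8sc.png

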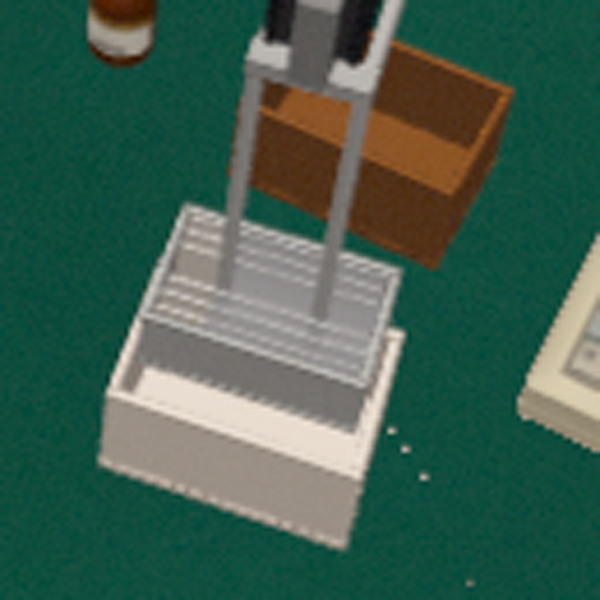

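Run:
```python
from h import *
import pickle
s,P=pickle.load(open('w8.pkl','rb')); R=Ro.from_rotvec(s['tool_rot'])
g=lambda x,y:np.array([x,y])/6-.5+[230,145]
tf=lambda px,z:(R.inv().apply(fray(px,P,z)-s['position'])*1000).round(1)[1:]
for z in (.0915,.094): print('basket y,z',[tf(g(*p),z) for p in((36,177),(559,177),(42,518),(555,518))])
print('dish',[tf(g(*p),.05) for p in((30,106),(577,106))],[tf(g(*p),.0) for p in((57,84),(546,82))])
```

```text
basket y,z [array([-41.2, -27.5]), array([ 40.6, -27.4]), array([-41.9,  28.3]), array([41.6, 28.3])]
basket y,z [array([-40.8, -27.8]), array([ 40.3, -27.7]), array([-41.5,  27.5]), array([41.3, 27.5])]
dish [array([-47.6, -34.9]), array([ 49.2, -34.9])] [array([-49. , -34.8]), array([ 49.9, -35.2])]
```

step_arm(increments=[0,0.08,-0.02,0,0,0,0.5,0,0,0,0,0,0.5,0,0,0,0,0,0.5,0,0,0,0,0,0.5,0,0,0,0,0,0,0,0,0,0,0])

```text
time: 17.8
position: [0.47, -0.2413, 0.2114]
tool_rot: [-0.22, 1.56, 0.221]
ft_force: [0.5, -0.3, -2.0]
grip_width: 0.156
```

```bash
python3 w.py w9
```

```text
[ 0.4700228  -0.24127974  0.21136276] [ 0.47915611 -0.27483445 -2.00982305] [-0.22034338  1.56046077  0.22101022]
```

View pics/w9c.png

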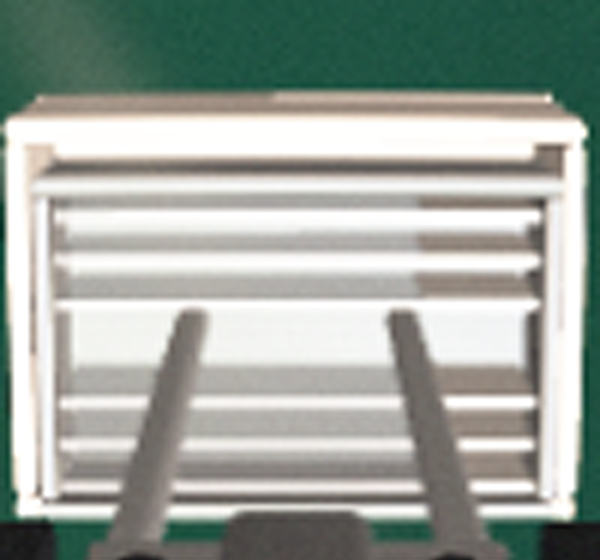

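View pics/w9sc.png

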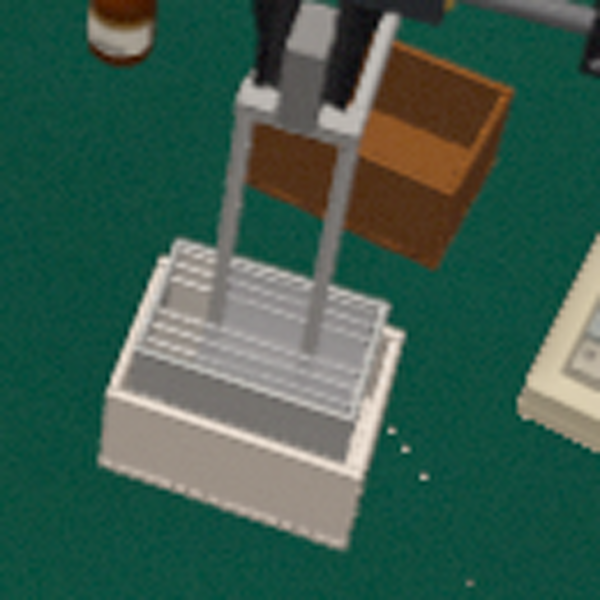

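Run:
```python
from h import *
import pickle
s,P=pickle.load(open('w9.pkl','rb')); R=Ro.from_rotvec(s['tool_rot'])
g=lambda x,y:np.array([x,y])/6-.5+[230,145]
tf=lambda px,z:(R.inv().apply(fray(px,P,z)-s['position'])*1000).round(1)[1:]
for z in (.0715,): print('basket y,z',[tf(g(*p),z) for p in((33,178),(563,178),(42,500),(555,500))])
print('dish',[tf(g(*p),.05) for p in((5,125),(588,127),(18,515),(578,515))],[tf(g(*p),.0) for p in((37,97),(552,97))])
```

```text
basket y,z [array([-41.5, -27.4]), array([ 41.1, -27.4]), array([-41.6,  24.8]), array([41.4, 24.9])]
dish [array([-49. , -33.7]), array([ 48.1, -33.3]), array([-48.9,  34.1]), array([48.4, 34.1])] [array([-50.3, -34. ]), array([ 48.4, -33.9])]
```

step_arm(increments=[0.3,0,0.05,0,0,0,0.4,0,0,0,0,0,0.4,0,0,0,0,0,0.4,0,0,0,0,0,0.4,0,0,0,0,0,0.4,0,0,0,0,0,0.4,0,0,0,0,0,0.2,0,0,0,0,0,0,0,0,0,0,0])

```text
time: 19.02
position: [0.4708, -0.2412, 0.1828]
tool_rot: [-0.221, 1.56, 0.221]
ft_force: [-1.0, -0.3, -3.0]
grip_width: 0.155
```

step_arm(increments=[0.1,0,0,0,0,0,0.1,0,0,0,0,0])

```text
time: 19.27
position: [0.4709, -0.2413, 0.1811]
tool_rot: [-0.221, 1.559, 0.221]
ft_force: [0.1, 0.0, -1.9]
grip_width: 0.157
```

step_arm(increments=[0.1,0,0,0,0,0,0,0,0,0,0,0])

```text
time: 19.52
position: [0.4708, -0.2412, 0.1799]
tool_rot: [-0.221, 1.56, 0.221]
ft_force: [0.1, -0.3, -2.0]
grip_width: 0.159
```

step_arm(increments=[0.1,0,0,0,0,0,0,0,0,0,0,0])

```text
time: 19.77
position: [0.4708, -0.2412, 0.1789]
tool_rot: [-0.221, 1.56, 0.221]
ft_force: [0.8, -0.0, -2.5]
grip_width: 0.157
```

step_arm(increments=[0.1,0,0,0,0,0,0.1,0,0,0,0,0])

```text
time: 20.02
position: [0.4709, -0.2412, 0.1769]
tool_rot: [-0.221, 1.559, 0.221]
ft_force: [0.7, 0.4, -2.4]
grip_width: 0.153
```

step_arm(increments=[0.1,0,0,0,0,0,0,0,0,0,0,0])

```text
time: 20.27
position: [0.4708, -0.2412, 0.1758]
tool_rot: [-0.221, 1.56, 0.221]
ft_force: [0.2, -0.2, -2.1]
grip_width: 0.157
```

step_arm(increments=[0.1,0,0,0,0,0,0,0,0,0,0,0])

```text
time: 20.52
position: [0.4712, -0.2412, 0.1756]
tool_rot: [-0.221, 1.559, 0.221]
ft_force: [-0.1, 1.3, 3.9]
grip_width: 0.16
```

step_arm(increments=[-0.04,0,0,0,0,0,0,0,0,0,0,0])

```text
time: 20.78
position: [0.4711, -0.2413, 0.1757]
tool_rot: [-0.221, 1.559, 0.221]
ft_force: [-0.6, 0.5, 3.2]
grip_width: 0.154
```

step_arm(increments=[0,0,0,0,0,0,0,0,0,0,0,0,0,0,0,0,0,0,0,0,0,0,0,0], fingers=60)

```text
time: 21.28
position: [0.4708, -0.2413, 0.1752]
tool_rot: [-0.221, 1.56, 0.221]
ft_force: [0.0, 0.8, -0.5]
grip_width: 0.525
```

```bash
python3 w.py w10
```

```text
[ 0.47077853 -0.24126889  0.17523403] [ 0.00378442  0.7954762  -0.5086069 ] [-0.22066331  1.55960959  0.22076517]
```

View pics/w10c.png

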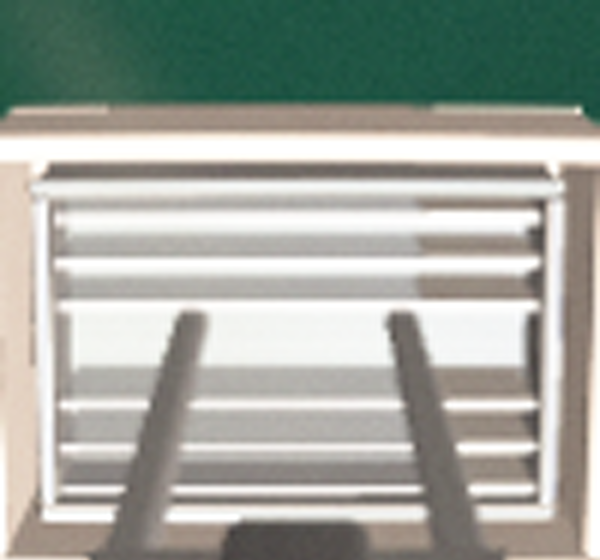

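View pics/w10sc.png

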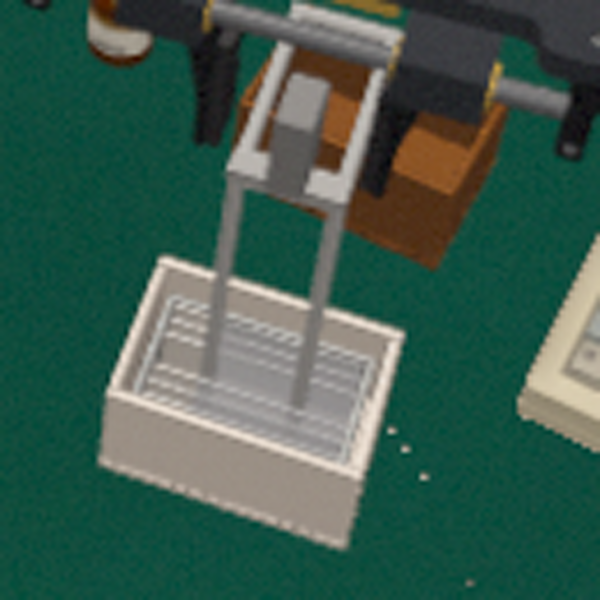

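step_arm(increments=[0,0,0,0,0,0,-0.5,0,0,0,0,0,-1,0,0,0,0,0,-2,0,0,0,0,0,-2,0,0,0,0,0,-2,0,0,0,0,0,-2,0,0,0,0,0,-2,0,0,0,0,0,-1,0,0,0,0,0,0,0,0,0,0,0,0,0,0,0,0,0])

```text
time: 22.75
position: [0.4705, -0.2411, 0.2997]
tool_rot: [-0.22, 1.56, 0.221]
ft_force: [0.1, 0.2, -1.3]
grip_width: 0.601
```

```bash
python3 w.py w11
python3 - <<'E'
from h import *
for c in ['scene','top','wrist']:
    P=ctrl.camera_params(c); ctrl.get_image(c)
    for n in ['carrier_foot','carrier_grip','dropper','oil_bottle']:
        for r in ctrl.spot_point(c,n)[:1]: print(c,n,round(r['score'],2),toworld(r['xyz'],P).round(4))
E
```

```text
[ 0.47051869 -0.24106567  0.29965947] [ 0.1026521   0.17365396 -1.28864334] [-0.22033976  1.56043233  0.22121735]
scene carrier_foot 0.73 [ 0.4768 -0.2438  0.0092]
scene dropper 0.84 [ 0.403   0.016  -0.0008]
scene oil_bottle 0.64 [ 6.12e-01 -8.12e-02 -1.00e-04]
top carrier_foot 0.66 [ 0.4743 -0.2393  0.0049]
top dropper 0.42 [0.4024 0.0202 0.0009]
top oil_bottle 0.58 [ 0.6174 -0.0825 -0.002 ]
wrist carrier_foot 0.79 [ 0.4729 -0.2391  0.0047]
wrist carrier_grip 0.86 [ 0.4738 -0.2395  0.1813]
wrist dropper 0.68 [ 0.4039  0.0145 -0.0026]
wrist oil_bottle 0.38 [ 0.4695 -0.2415  0.1832]
```

View pics/w11s.png

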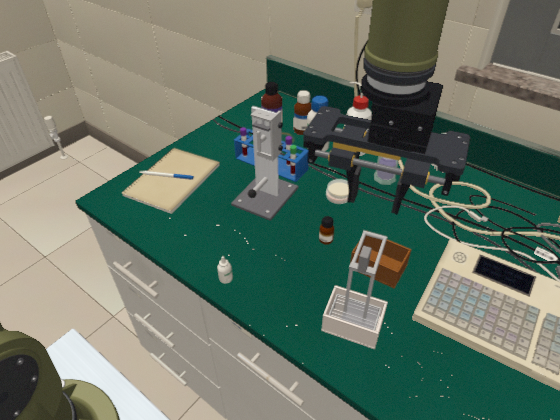

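View pics/w11.png

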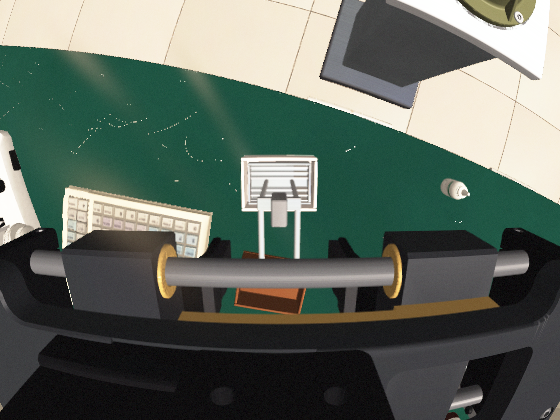

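```bash
python3 -c "
from bench import ctrl
print(ctrl.close_job(), ctrl.get_state()['time'])"
```

```text
the job is handed in; nothing more can be done
the job is handed in; nothing more can be done
```

The carrier is off the hook and standing in the white staining dish, released. I handed the job in at about 23.5 s of robot time (67 s allowed); no verdict was reported.

- **Getting it off the hook:** I gripped the grey block from above, and the opening read 13.8 mm against the 14 mm block. I then lifted in 1–2 mm steps. The bar met the keeper after about 25 mm of lift, so the tip is about 21 mm high. By the wrist force, the bar pressed the keeper with about 5 N at most. I lowered the bar into the gap and drew it out 40 mm with no sideways force above noise.
- **Setting it down:** I centred the basket over the white dish using the wrist camera; the brown dish was the look-alike. It touched the dish floor at the expected height with about 6 N, and I released it.
- **Last checks:**
  - **Position:** The images show the basket fully in the dish and upright, with the gripper about 12 cm clear. The networks put the basket's underside 5–9 mm above the bench (the floor is at 6 mm). They put it within about 2–3 mm of the dish's centre from the wrist and top cameras. The scene camera was about 6 mm off; its readings are only good to about 4 mm, and the dish leaves only 3 mm of play, so I trusted the other two.
  - **Bottles:** Both are where they were, within the networks' error. The wrist camera's low-score amber bottle result was a false match on the carrier's grip block.

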